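# Index the two-tray gluing turntable to the next hole

## Task

Turn the table of the gluing jig on by one hole, so that the larger of the two black blades in its trays ends up under the nozzle of the upside-down glue bottle. With closed fingertips press the shrouded plunger button in and swing the table off its hole by it, then let the button up and push on until the plunger snaps fully up into the next hole and locks the table, and come away. Do not pinch or lift anything, keep off the blades, and leave the things lying around the jig where they are.

Things in the scene. Friction and masses are not known exactly. Their poses are not given: they have to be found in the camera images.
- jig: Fixed gluing jig, 328 mm across. Origin on the bench under the turntable's vertical axis, z up, -x its front, +y its left seen from the front. At the back (+x, 136 mm from the axis) a steel post, 16 mm thick and 190 mm high, carries the glue bottle. The index plate is a level C-shaped steel sector, 112 to 164 mm from the axis, top 40 mm above the bench, with a hole at the front (home), left and right.
- pivot (a point): Centre of the turntable's top face, on the axis, 54 mm above the bench. The aluminium turntable is a disc of 115 mm radius with two grey trays, centred 60 mm either side of the axis, rims 65 mm above the bench. Its index arm, in line with the gap between the trays, reaches out to the plunger.
- button (a point): Centre of the top of the plunger's steel button (moves with it): 44 mm across, 142 mm from the axis, 76 mm above the bench when up, at the jig's front at the start. It lies inside a black round shroud fixed to the index arm, 50 mm inside and 62 mm outside diameter, rim 92 mm above the bench: closed fingertips go in, press the button, and push the arm along by the button or the shroud's inner wall.
- plunger (a joint): Travel of the index plunger in m: 0 up, 0.009 pressed fully in; its spring gives 5.9 N at 0, 9.9 N at 0.009. Its 16 mm collar in a 20 mm hole of the index plate locks the table (0.8 degree play either way) until pressed in more than 0.005. Between holes the plate holds it at about 0.005 even when let go; it springs up by itself under a hole.
- turntable (a joint): Angle of the turntable in rad: 0 with the plunger in the home hole, positive counter-clockwise seen from above. Left hole at -1.571, right hole at +1.571, stops at -1.82 and +1.82 (the slot runs on 12 degrees past these holes). Turning takes about 0.2 to 0.4 N m against friction; it does not coast.
- left_hole (a point): Centre of the left hole (jig's +y side) in the top face of the index plate, 142 mm from the axis, 40 mm above the bench.
- right_hole (a point): Centre of the right hole (jig's -y side) in the top face of the index plate, 142 mm from the axis, 40 mm above the bench.
- nozzle (a point): Tip of the glue bottle's nozzle, 94 mm above the bench, 60 mm from the axis towards the jig's +x side, pointing down. The white bottle, 42 mm thick, stands upside down above it in a ring, up to 213 mm above the bench. A blade of the tray that comes to the back lies centred under it.
- blade_large: The larger black moulded blade, 120 mm long (its y axis), 48 mm wide, 20 mm high, lying loose in one of the trays, at the left (+y) or the right (-y) of the jig; origin at the centre of its underside.
- blade_small: The smaller black moulded blade, 96 mm long (its y axis), 37 mm wide, 15 mm high, lying loose in the other tray; origin at the centre of its underside.
- nipper: blue-handled side cutter, 62 x 140 x 16 mm, lying left of the jig; origin at the centre of its underside
- counter: round white hand tally counter, 46 mm across, left of the jig; origin at the centre of its underside
- tape_blue: roll of blue tape lying flat, 92 mm across, 24 mm high, right of the jig; origin at the centre of its underside

How it is judged:
On the way, in this order (a step that is already met when the one before it is completed fails the run):
1. the plunger is pressed in while the table still stands at the home hole (value of joint plunger above 0.0055 m and value of joint turntable between -0.06 and 0.06 rad), for 0.02 s.
2. the table has been turned away from the home hole ((value of joint turntable above 0.5 rad or value of joint turntable below -0.5 rad)), for 0.02 s.
At the end, for the whole second after the job is handed in: The table rests within 0.03 rad of the left or the right hole, the one that puts the larger blade's centre within 12 mm (horizontally) of the point under the nozzle; the plunger is back up to within 1.5 mm; both blades lie in their trays ((value of joint turntable between 1.5408 and 1.6008 rad or value of joint turntable between -1.6008 and -1.5408 rad) and value of joint plunger below 0.0015 m and velocity of joint turntable between -0.05 and 0.05 rad/s and horizontal distance between blade_large and nozzle below 0.012 m and height (world z) of blade_large between 0.05 and 0.064 m and height (world z) of blade_small between 0.05 and 0.064 m and horizontal distance between blade_small and pivot below 0.085 m); the robot touches nothing.
It fails at once if a blade is lifted (height (world z) of any of blade_large, blade_small above 0.072 m).
It fails at once if a blade is pressed or pushed with the fingers (contact force between the fingers and blade_large above 1 N or contact force between the fingers and blade_small above 1 N).
It fails at once if a thing beside the jig is displaced by more than 20 mm (distance of any of nipper, counter, tape_blue from where it was at the start of the episode above 0.02 m).
It also fails if it takes over 48 s, if anything falls off the work surface, if the arm or the gripper's body presses on something with over 40 N, if the wrist force passes 120 N, or if a joint passes its speed limit or range.

## Robot

A 6-joint arm with a two-finger parallel gripper is mounted at the origin on the work surface; the furniture and walls round the work are solid. World frame = base frame: x ahead of the robot, y to its left, z up, the work surface at z = 0. Lengths are in m, angles in rad, forces in N, time in s.
With the tool pointing down it reaches from about 0.275 to 0.725 m from the base axis. Payload 5.6 kg.
Tool frame: the origin (TCP) lies at the very end of the fingers, on their centre line; the grasp point (between the pads) lies 19 mm behind it; z points along the fingers, y is the line along which they close (so a half turn about z gives the same grasp; the last joint's range is limited). The gripper opens to 85 mm and grips with 20 to 120 N. Pads are 22 mm wide; open, the fingers measure 114 mm over their backs; the gripper's body (76 mm by 85 mm) begins 54 mm behind the grasp point. The pads swing forward as they close: fully open they stand 13 mm farther back than shut.
Start: joints at [-1.053, 0.255, 0.108, 0, -1.424, -0.285], TCP at [0.127, -0.535, 0.231] pointing down, gripper open.
Joint ranges: [-2.95, 2.95], [-1.21, 1.97], [-1.09, 1.5], [-2.87, 1.71], [-2.94, -0.07], [-3.05, 3.05]. Speed limits (rad/s): [2.57, 2.57, 3.14, 3.14, 3.14, 3.14].

## Interface

Orientations are given as a unit quaternion [w, x, y, z].
In Python, from bench import arm gives the robot as it stands.
- The arm moves only by the tool apply_moves, never from a script. Its argument "plan" is a list that holds one entry, the list of rows, each a list of 7 numbers: the opening, from 0 (shut) to 1 (fully open), then the shift along the tool's x, y, z in cm, then the turn, a rotation vector about the tool's x, y, z in degrees. A call has exactly 8 rows; each row is the pose to reach, as a shift and turn from the pose commanded when the call began, along the tool's axes at that moment; what a row does not reach only later rows make up. A row lasts 1/8 s, in which the tool goes at most 62.5 mm and 10.7 degrees, less where a joint would pass 70% of its speed; a pose out of reach is approached as far as the arm can. A call with a gripper value outside its range is refused whole. The fingers move at their own pace and stop on an object; "force" is the grip in N (left out, the last holds). Time passes only in rows, so rows that repeat a pose let the fingers close, or fill a call up. It gives the time, the measured TCP pose, the force, the opening and the grip force at its end, in the units of the state.
- arm.state(): the state, without advancing time (a new reading comes with each control period).
- arm.snapshot(name): name is "side" or "top" or "wrist"; returns a dict with "color" (384x512x3 uint8, red, green, blue), "z_map" (384x512 float32, m along the optical axis (not along the pixel's ray), 0 where there is no reading), "camera_matrix" (3x3 intrinsics, pixels), "rvec" (rotation vector, rad) and "tvec" (3), from world to camera coordinates, as OpenCV has them; the wrist camera has in their place "hand_eye" (4x4, takes a point from camera to tool coordinates, whose origin is the TCP and whose axes are the flange's). Camera axes: x right, y down, z forward; pixel columns grow to the right and rows downward; lengths in m; the calibration is good to about 2 mm. A picture is of the moment at which its call begins: read the wrist's pose just before it.
- arm.close_job(): hands the job in; it is judged then, once.
The state is a dict: "time_s": time; "joints": joint angles; "qvel": joint speeds; "joint_torque": joint torques, N m; "tool_pos": TCP position; "eef_rot": TCP orientation; "force": force on the tool from outside, world axes, zero at the start; "wrist_torque": the same for the moment, N m; "width": finger opening in m; "grasp_force": force on a finger pad.
Only numpy, scipy, OpenCV 4.12 (cv2) and the standard library are available. Lean on these libraries where they do the work, as an engineer would, in place of code of your own. Each camera call takes 0.05 s, during which the arm holds its last target. There are 200 camera calls.

## Working session

There is one attempt and no reset: what is moved stays moved. The work goes in short steps, Python scripts to look and compute and a tool call to move; the robot and the scene stay as the last step left them, time stands still between calls to the robot, and variables do not carry over. Pictures are saved under pics/ and viewed, at most 10 in all, crops included, and the job is handed in when it is done.

Besides the shell and the picture viewer there is one more tool, called by a JSON object that holds its "op" and its "data". apply_moves: Moves the arm, as the interface text tells. Its arguments: {"type":"object","properties":{"plan":{"type":"array"},"force":{"type":"number"}},"required":["plan"]}

```bash
mkdir -p pics; ls; python3 - <<'E'
from bench import arm
import cv2,numpy as np
s=arm.state();print(s)
for n in("top","side"):
    d=arm.snapshot(n);cv2.imwrite(f"pics/{n}0.png",d["color"][...,::-1]);np.savez(f"pics/{n}0.npz",**d)
    R=cv2.Rodrigues(np.array(d["rvec"]))[0];print(n,-R.T@np.ravel(d["tvec"]))
E
```

```text
pics
{'time_s': 0.0, 'joints': array([-1.05341713e+00,  2.55768964e-01,  1.06982143e-01, -4.27285287e-04,
       -1.42388104e+00, -2.84611503e-01]), 'qvel': array([ 0.00146563, -0.00079914, -0.00019802, -0.00160612, -0.00099216,
       -0.00204842]), 'joint_torque': array([-1.35007162e-03, -3.86630023e+01,  2.37943590e+01,  5.36499783e+00,
       -6.03476685e-03, -1.85089618e-06]), 'tool_pos': array([ 0.12680322, -0.53467808,  0.23038258]), 'eef_rot': array([-1.70713312e-04, -1.16089974e-01,  9.93238238e-01,  9.44017259e-04]), 'force': array([0.0335257, 0.4230435, 0.3511054]), 'wrist_torque': array([-0.04974371, -0.02839113, -0.02841814]), 'grasp_force': 0.0, 'width': 0.08523716781366639}
top [ 0.44110428 -0.17331507  1.18571682]
side [0.57264392 0.6600616  0.62771042]
```

View pics/top0.png

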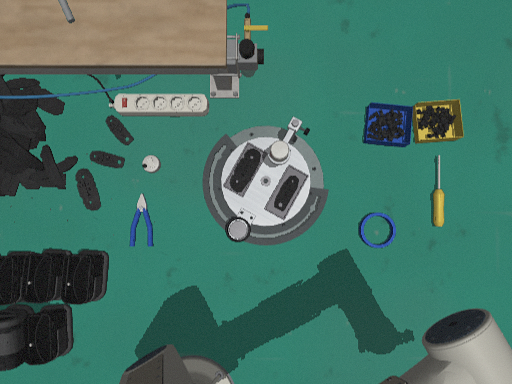

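View pics/side0.png

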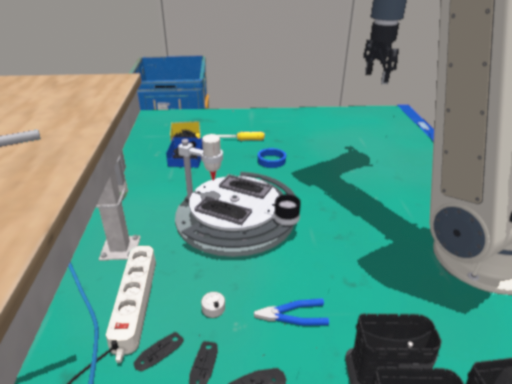

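Top view: button and shroud at about (238,229), pivot at (265,182), post at (296,125), left tray blade at (245,170), right tray blade at (288,193). I'll enlarge this and measure.

```bash
cat > h.py <<'E'
import numpy as np,cv2
def load(n): return dict(np.load(f"pics/{n}.npz"))
def atz(d,u,v,z):
    K=d["camera_matrix"];R=cv2.Rodrigues(d["rvec"])[0];t=d["tvec"].ravel()
    c=-R.T@t; r=R.T@np.linalg.inv(K)@[u,v,1]; return c+r*(z-c[2])/r[2]
def cloud(d):
    K=d["camera_matrix"];R=cv2.Rodrigues(d["rvec"])[0];t=d["tvec"].ravel()
    v,u=np.mgrid[:384,:512];Z=d["z_map"]
    P=np.stack([(u-K[0,2])/K[0,0]*Z,(v-K[1,2])/K[1,1]*Z,Z],-1)
    return (P-t)@R
E
python3 - <<'E'
from h import *
d=load("top0")
for n,u,v,z in(("btn",238,229,.076),("pivot",265,182,.054),("post",296,125,.19),("bladeL",245,170,.07),("bladeR",288,193,.07)):
    print(n,atz(d,u,v,z).round(4))
P=cloud(d)
for u,v in((238,229),(265,182),(245,170),(288,193),(279,153),(246,118)):print(u,v,P[v,u].round(4))
# disc fit: plate-top pixels near z 0.04, outer edge
m=(abs(P[...,2]-.04)<.006); m[:120]=0;m[250:]=0;m[:,:195]=0;m[:,335:]=0
q=P[m][:,:2]
from scipy.optimize import least_squares
c0=atz(d,265,182,.054)[:2]
r=np.linalg.norm(q-c0,axis=1);q=q[(r>.1)&(r<.18)]
a=np.degrees(np.arctan2(*(q-c0).T[::-1]));b=np.floor(a/6)
o=np.array([q[b==k][np.argmax(np.linalg.norm(q[b==k]-c0,axis=1))] for k in set(b)])
f=least_squares(lambda p:np.hypot(*(o-p[:2]).T)-p[2],[*c0,.164],loss='soft_l1',f_scale=.002)
print(f.x,len(o))
mb=(d["color"].max(-1)<55)&(P[...,2]>.055)&(P[...,2]<.085)
mb=mb.astype(np.uint8);n,l,s,c=cv2.connectedComponentsWithStats(mb)
for i in range(1,n):
    if s[i,4]>80:print(s[i],c[i],P[l==i].mean(0).round(4),[x for x in cv2.minAreaRect(P[l==i][:,:2].astype(np.float32))])
cv2.imwrite("pics/c0.png",cv2.resize(d["color"][110:255,190:340,::-1],None,fx=4,fy=4,interpolation=cv2.INTER_CUBIC))
E
```

```text
btn [ 0.4428 -0.1202  0.076 ]
pivot [ 0.5631 -0.1874  0.054 ]
post [ 0.679  -0.2559  0.19  ]
bladeL [ 0.5918 -0.1366  0.07  ]
bladeR [ 0.5337 -0.2452  0.07  ]
238 229 [ 0.4428 -0.1202  0.0759]
265 182 [ 0.5621 -0.1873  0.0638]
245 170 [ 0.5914 -0.1367  0.0728]
288 193 [ 0.5341 -0.2455  0.0655]
279 153 [ 0.6105 -0.2163  0.213 ]
246 118 [ 7.434e-01 -1.362e-01 -3.000e-04]
[ 0.56712357 -0.1878516   0.16331804] 39
[  0  99  33  65 670] [ 11.38955224 140.2       ] [0.6677 0.4625 0.0657] [(0.6853029131889343, 0.4766378104686737), (0.18502244353294373, 0.055002763867378235), 30.540435791015625]
[230 149  31  43 681] [245.01615272 169.61674009] [ 0.5932 -0.1365  0.0667] [(0.5940994024276733, -0.1354770064353943), (0.04618753492832184, 0.11694392561912537), 61.72360610961914]
[275 176  24  35 419] [286.3150358  191.92124105] [ 0.5371 -0.2414  0.0631] [(0.5378838777542114, -0.24090640246868134), (0.034813616424798965, 0.0935545265674591), 59.96261978149414]
[ 15 255  10  48 162] [ 19.77777778 273.47530864] [0.3307 0.4219 0.0731] [(0.3193780183792114, 0.4243304133415222), (0.1149490624666214, 0.
[... 1671 characters left out ...]
] [ 57.45021645 331.43722944] [0.1891 0.3243 0.0696] [(0.1891433596611023, 0.3289409577846527), (0.113642118871212, 0.03471909090876579), 20.251419067382812]
[ 38 315  13  45 257] [ 43.31906615 338.11284047] [0.1731 0.3581 0.0707] [(0.1773732453584671, 0.3555469214916229), (0.10538564622402191, 0.02107050083577633), 7.851627826690674]
[ 29 316   7  27 153] [ 31.69281046 327.86928105] [0.1977 0.3876 0.0712] [(0.19700396060943604, 0.38476064801216125), (0.06197985261678696, 0.013413398526608944), 8.719629287719727]
[ 29 344  13  17 108] [ 34.36111111 352.85185185] [0.1376 0.3783 0.0715] [(0.1387433409690857, 0.37363559007644653), (0.04130743071436882, 0.020380672067403793), 22.449478149414062]
```

View pics/c0.png

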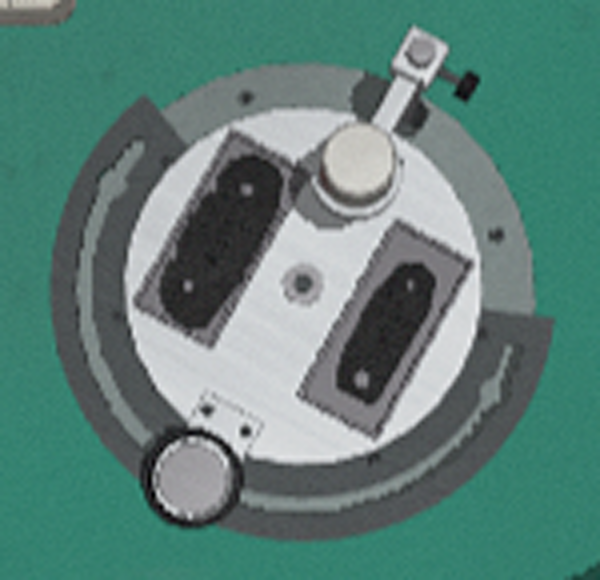

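The larger blade is in the jig's left (+y) tray (117 x 46 mm, against 94 x 35 mm on the right). To reach the back it has to turn clockwise, so the button goes to the left hole at -1.571.

```bash
cat >> h.py <<'E'
from scipy.spatial.transform import Rotation as Ro
def tool_R(s): q=s["eef_rot"];return Ro.from_quat([q[1],q[2],q[3],q[0]]).as_matrix()
PIV=np.array([.566,-.188])
E
python3 - <<'E'
from h import *
from bench import arm
d=load("top0");f=lambda x,y:((x+.5)/4-.5+190,(y+.5)/4-.5+110)
b=atz(d,*f(190,479),.076);p=atz(d,*f(302,284),.06);lh=atz(d,*f(116,188),.04);rh=atz(d,*f(492,390),.04)
print(b,p,lh,rh,np.linalg.norm(b[:2]-PIV),[np.linalg.norm(x[:2]-PIV) for x in(lh,rh)],(lh+rh)[:2]/2)
for x in(b,lh,rh):print(np.degrees(np.arctan2(*(x[:2]-PIV)[::-1])))
P=cloud(d);c=d["color"].astype(int)
m=(abs(P[...,2]-.0755)<.005)&(np.hypot(P[...,0]-b[0],P[...,1]-b[1])<.022);print("btn depth centroid",P[m].mean(0),m.sum())
m=(P[...,2]>.087)&(P[...,2]<.1)&(np.hypot(P[...,0]-b[0],P[...,1]-b[1])<.045);r=cv2.minEnclosingCircle(P[m][:,:2].astype(np.float32));print("shroud",r,m.sum())
s=arm.state();R=tool_R(s)
for w in([.443,-.119,.23],[.443,-.119,.11]):print(R.T@(np.array(w)-s["tool_pos"])*100)
print(R.round(4))
E
```

```text
[ 0.44189962 -0.11798742  0.076     ] [ 0.56600144 -0.18766551  0.06      ] [ 0.6307211  -0.06666335  0.04      ] [ 0.49986446 -0.31056735  0.04      ] 0.1424874242306452 [np.float64(0.13751873603627696), np.float64(0.13927190745747933)] [ 0.56529278 -0.18861535]
150.57001043447568
61.924488977292285
-118.35064833711104
btn depth centroid [ 0.4426539  -0.11897496  0.07639415] 223
shroud ((0.44320619106292725, -0.11948506534099579), 0.030866559594869614) 150
[-40.35306944  33.15544301   0.10137852]
[-40.35413551  33.13438968  12.10136001]
[[-9.730e-01 -2.307e-01 -5.000e-04]
 [-2.307e-01  9.730e-01  1.700e-03]
 [ 1.000e-04  1.800e-03 -1.000e+00]]
```

{"op": "apply_moves", "data": {"plan": [[[0,-4,3.3,0,0,0,0],[0,-8,6.6,0,0,0,0],[0,-13,10.7,0,0,0,0],[0,-18,14.8,0,0,0,0],[0,-23,18.9,0,0,0,0],[0,-28,23,0,0,0,0],[0,-33,27.1,0,0,0,0],[0,-37,30.4,0,0,0,0]]], "force": 40}}

```text
time_s: 1.1
tool_pos: [0.4174, -0.1521, 0.2312]
eef_rot: [0.0, -0.116, 0.993, 0.0]
force: [0.7, -0.6, -1.1]
width: 0.0001
grasp_force: 0.0
```

{"op": "apply_moves", "data": {"plan": [[[0,-2,1.7,2,0,0,0],[0,-3,2.5,5,0,0,0],[0,-3.35,2.75,8,0,0,0],[0,-3.35,2.75,10.5,0,0,0],[0,-3.35,2.75,12,0,0,0],[0,-3.35,2.75,12,0,0,0],[0,-3.35,2.75,12,0,0,0],[0,-3.35,2.75,12,0,0,0]]]}}

```text
time_s: 2.1
tool_pos: [0.4435, -0.1197, 0.1121]
eef_rot: [0.001, -0.116, 0.993, -0.0]
force: [0.3, -0.6, -0.4]
width: -0.0002
grasp_force: 0.0
```

```bash
python3 - <<'E'
from h import *
from bench import arm
s=arm.state();print(s["time_s"],s["tool_pos"],s["eef_rot"],s["force"],s["width"],s["joints"])
d=arm.snapshot("top");w=arm.snapshot("wrist")
a=cv2.resize(d["color"][150:280,190:320,::-1],(390,390),interpolation=cv2.INTER_CUBIC);b=cv2.resize(w["color"][...,::-1],(400,300))
o=np.zeros((390,790,3),np.uint8);o[:,:390]=a;o[:300,390:]=b;cv2.imwrite("pics/a1.png",o)
R=tool_R(s);print(R.T@(np.array([.443,-.119,.09])-s["tool_pos"])*100);print(w["hand_eye"])
E
```

```text
2.1 [ 0.44347435 -0.11965455  0.11207726] [ 7.90886757e-04 -1.16138430e-01  9.93232718e-01 -8.27019211e-05] [ 0.34279857 -0.55973836 -0.44745331] -0.00020172110248434163 [ 7.93680813e-02  1.51255331e-01 -3.39219359e-01  1.21092144e-04
 -1.07873483e+00 -1.41741924e+00]
[0.03448024 0.07540092 2.20764918]
[[ 6.91307291e-04 -9.61438374e-01 -2.75019592e-01  6.97288970e-02]
 [ 9.99998413e-01  2.13134722e-04  1.76856598e-03  3.84503142e-04]
 [-1.64175097e-03 -2.75020378e-01  9.61436996e-01 -1.42957484e-01]
 [ 0.00000000e+00  0.00000000e+00  0.00000000e+00  1.00000000e+00]]
```

View pics/a1.png

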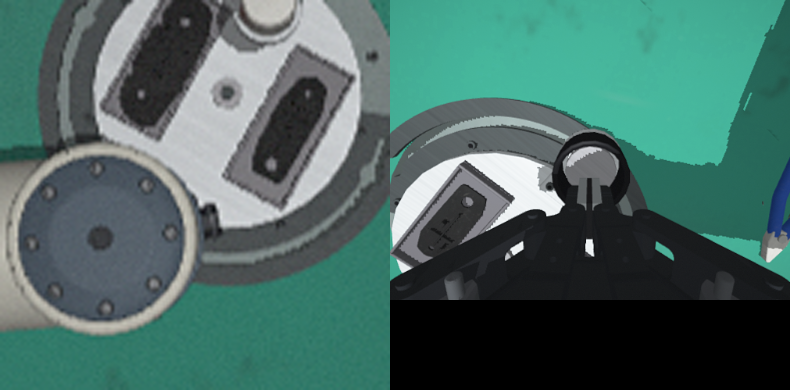

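Wrist view: the closed tips at about (588,185) sit centred over the shroud at about (592,165). Next I go in and press.

{"op": "apply_moves", "data": {"plan": [[[0,0,0,1,0,0,0],[0,0,0,2,0,0,0],[0,0,0,2.8,0,0,0],[0,0,0,3.4,0,0,0],[0,0,0,3.8,0,0,0],[0,0,0,4.2,0,0,0],[0,0,0,4.4,0,0,0],[0,0,0,4.4,0,0,0]]]}}

```text
time_s: 3.2
tool_pos: [0.4428, -0.1197, 0.0679]
eef_rot: [-0.0, -0.116, 0.993, -0.0]
force: [-4.0, 1.2, 9.2]
width: 0.0
grasp_force: 4.4
```

```bash
cat >> h.py <<'E'
def arc(p0,angs,zs,lead=3.2,r=.142):
    """tool-axis shifts (cm) from p0 to arc points; angs = table angle deg (neg = cw)"""
    X=np.array([-.973,-.2306,0]);Y=np.array([-.2306,.973,0]);Z=np.array([0,0,-1])
    M=np.stack([X,Y,Z])
    for a,z in zip(angs,zs):
        t=np.radians(150.9+a-lead);w=np.array([*(PIV+r*np.array([np.cos(t),np.sin(t)])),z])
        print(a,(M@(w-p0)*100).round(2).tolist())
E
python3 - <<'E'
from h import *
p0=np.array([.443,-.1197,.068])
arc(p0,[1,-1,-4,-7,-10,-14,-18,-22],[.068]*8)
t=np.radians(150.9-22-3.2);p1=np.array([*(PIV+.142*np.array([np.cos(t),np.sin(t)])),.068])
arc(p1,[-22,-22,-25,-28,-31.5,-35,-38.5,-42],[.074]+[.080]*7)
E
```

```text
1 [-0.29, 0.49, 0.0]
-1 [-0.64, 0.84, 0.0]
-4 [-1.2, 1.34, 0.0]
-7 [-1.78, 1.8, 0.0]
-10 [-2.38, 2.24, 0.0]
-14 [-3.21, 2.77, 0.0]
-18 [-4.09, 3.24, 0.0]
-22 [-4.99, 3.65, 0.0]
-22 [0.0, 0.0, -0.6]
-22 [0.0, 0.0, -1.2]
-25 [-0.69, 0.26, -1.2]
-28 [-1.4, 0.49, -1.2]
-31.5 [-2.24, 0.71, -1.2]
-35 [-3.09, 0.88, -1.2]
-38.5 [-3.95, 0.99, -1.2]
-42 [-4.82, 1.06, -1.2]
```

{"op": "apply_moves", "data": {"plan": [[[0,-0.3,0.5,0,0,0,0],[0,-0.65,0.85,0,0,0,0],[0,-1.2,1.35,0,0,0,0],[0,-1.8,1.8,0,0,0,0],[0,-2.4,2.25,0,0,0,0],[0,-3.2,2.75,0,0,0,0],[0,-4.1,3.25,0,0,0,0],[0,-5,3.65,0,0,0,0]]]}}

```text
time_s: 4.2
tool_pos: [0.4845, -0.0729, 0.0687]
eef_rot: [0.001, -0.117, 0.993, -0.001]
force: [-1.9, -1.4, 9.2]
width: -0.0
grasp_force: 4.2
```

{"op": "apply_moves", "data": {"plan": [[[0,0,0,-0.6,0,0,0],[0,0,0,-1.2,0,0,0],[0,-0.7,0.25,-1.2,0,0,0],[0,-1.4,0.5,-1.2,0,0,0],[0,-2.25,0.7,-1.2,0,0,0],[0,-3.1,0.9,-1.2,0,0,0],[0,-3.95,1,-1.2,0,0,0],[0,-4.8,1.05,-1.2,0,0,0]]]}}

```text
time_s: 5.2
tool_pos: [0.5255, -0.0527, 0.0785]
eef_rot: [-0.003, -0.116, 0.993, -0.001]
force: [-6.3, -5.7, 3.6]
width: 0.0003
grasp_force: 3.3
```

```bash
python3 - <<'E'
from h import *
from bench import arm
s=arm.state();print(s["tool_pos"],s["force"],s["time_s"])
d=arm.snapshot("top");w=arm.snapshot("wrist")
a=cv2.resize(d["color"][120:250,190:320,::-1],(390,390),interpolation=cv2.INTER_CUBIC);b=cv2.resize(w["color"][...,::-1],(400,300))
o=np.zeros((390,790,3),np.uint8);o[:,:390]=a;o[:300,390:]=b;cv2.imwrite("pics/a2.png",o)
p0=np.array([.5263,-.0521,.080])
t=np.radians(150.9-42-3.2);p1=np.array([*(PIV+.142*np.array([np.cos(t),np.sin(t)])),.08]);print(p1)
arc(p1,[-46,-50,-54,-58,-62,-66,-70,-74],[.08]*8)
t=np.radians(150.9-74-3.2);p1=np.array([*(PIV+.142*np.array([np.cos(t),np.sin(t)])),.08]);print(p1)
arc(p1,[-76,-78,-80,-82,-83.5,-85,-86,-87],[.08]*8)
E
```

```text
[ 0.5255079  -0.0526987   0.07852831] [-6.34601123 -5.66112111  3.60892581] 5.2
[ 0.52757474 -0.05129777  0.08      ]
-46 [-0.99, 0.01, 0.0]
-50 [-1.98, -0.06, 0.0]
-54 [-2.96, -0.19, 0.0]
-58 [-3.93, -0.39, 0.0]
-62 [-4.89, -0.66, 0.0]
-66 [-5.82, -0.99, 0.0]
-70 [-6.73, -1.39, 0.0]
-74 [-7.61, -1.85, 0.0]
[ 0.60585467 -0.05170765  0.08      ]
-76 [-0.43, -0.25, 0.0]
-78 [-0.84, -0.52, 0.0]
-80 [-1.25, -0.8, 0.0]
-82 [-1.65, -1.1, 0.0]
-83.5 [-1.94, -1.33, 0.0]
-85 [-2.23, -1.57, 0.0]
-86 [-2.41, -1.73, 0.0]
-87 [-2.6, -1.9, 0.0]
```

View pics/a2.png

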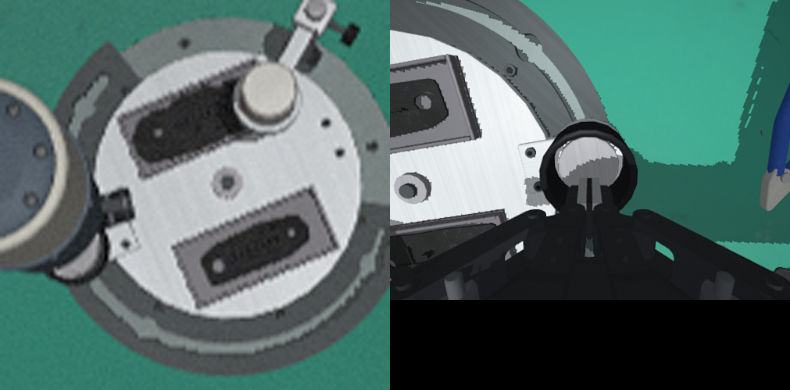

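The wrist view shows the tips at (588,200) inside the shroud, pushing its far wall. The top view shows the table turned about 40° clockwise with both blades still in their trays. I'll push on, slightly higher.

{"op": "apply_moves", "data": {"plan": [[[0,-1,0,-0.1,0,0,0],[0,-2,-0.05,-0.2,0,0,0],[0,-2.95,-0.2,-0.2,0,0,0],[0,-3.95,-0.4,-0.2,0,0,0],[0,-4.9,-0.65,-0.2,0,0,0],[0,-5.8,-1,-0.2,0,0,0],[0,-6.75,-1.4,-0.2,0,0,0],[0,-7.6,-1.85,-0.2,0,0,0]]]}}

```text
time_s: 6.3
tool_pos: [0.6026, -0.052, 0.0794]
eef_rot: [-0.004, -0.116, 0.993, 0.0]
force: [-8.4, -1.4, 0.4]
width: -0.0002
grasp_force: 3.3
```

{"op": "apply_moves", "data": {"plan": [[[0,-0.45,-0.25,0,0,0,0],[0,-0.85,-0.5,0,0,0,0],[0,-1.25,-0.8,0,0,0,0],[0,-1.65,-1.1,0,0,0,0],[0,-1.95,-1.35,0,0,0,0],[0,-2.1,-1.45,0,0,0,0],[0,-2.25,-1.55,0,0,0,0],[0,-2.25,-1.55,0,0,0,0]]]}}

```text
time_s: 7.3
tool_pos: [0.6285, -0.0613, 0.0794]
eef_rot: [-0.003, -0.116, 0.993, 0.001]
force: [-7.5, -0.0, 0.4]
width: 0.0003
grasp_force: 2.6
```

```bash
python3 - <<'E'
from h import *
from bench import arm
s=arm.state();print(s["tool_pos"],s["force"],s["time_s"])
t=s["tool_pos"][:2]-PIV;print(np.degrees(np.arctan2(t[1],t[0]))-150.9,np.hypot(*t))
d=arm.snapshot("top");w=arm.snapshot("wrist")
a=cv2.resize(d["color"][120:250,190:320,::-1],(390,390),interpolation=cv2.INTER_CUBIC);b=cv2.resize(w["color"][...,::-1],(400,300))
o=np.zeros((390,790,3),np.uint8);o[:,:390]=a;o[:300,390:]=b;cv2.imwrite("pics/a3.png",o)
E
```

```text
[ 0.62845637 -0.06125941  0.07944623] [-7.4909129  -0.04121649  0.42602409] 7.3
-87.13357195903205 0.14129393786940353
```

View pics/a3.png

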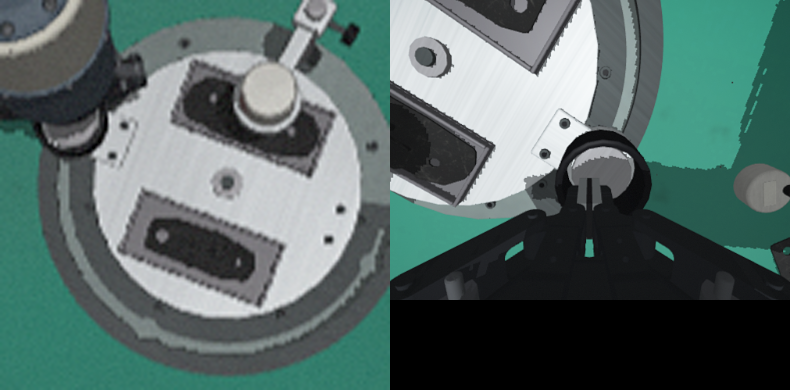

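Wrist view: the tips at (588,200) are still against the far wall. The table stands at about -83°, some degrees short of the hole, so I'll creep on and watch for the force to rise.

{"op": "apply_moves", "data": {"plan": [[[0,-0.1,-0.1,0,0,0,0],[0,-0.2,-0.2,0,0,0,0],[0,-0.3,-0.3,0,0,0,0],[0,-0.4,-0.4,0,0,0,0],[0,-0.5,-0.5,0,0,0,0],[0,-0.55,-0.55,0,0,0,0],[0,-0.6,-0.6,0,0,0,0],[0,-0.6,-0.6,0,0,0,0]]]}}

```text
time_s: 8.4
tool_pos: [0.6354, -0.0656, 0.0794]
eef_rot: [-0.003, -0.116, 0.993, 0.001]
force: [-7.3, -0.1, 0.2]
width: 0.0005
grasp_force: 2.9
```

{"op": "apply_moves", "data": {"plan": [[[0,-0.05,-0.05,0,0,0,0],[0,-0.1,-0.1,0,0,0,0],[0,-0.15,-0.15,0,0,0,0],[0,-0.2,-0.2,0,0,0,0],[0,-0.25,-0.25,0,0,0,0],[0,-0.3,-0.3,0,0,0,0],[0,-0.35,-0.35,0,0,0,0],[0,-0.35,-0.35,0,0,0,0]]]}}

```text
time_s: 9.4
tool_pos: [0.6397, -0.0681, 0.0795]
eef_rot: [-0.003, -0.116, 0.993, 0.001]
force: [-7.7, 0.5, 1.5]
width: 0.0003
grasp_force: 2.8
```

{"op": "apply_moves", "data": {"plan": [[[0,-0.05,-0.05,0,0,0,0],[0,-0.1,-0.1,0,0,0,0],[0,-0.15,-0.15,0,0,0,0],[0,-0.2,-0.2,0,0,0,0],[0,-0.2,-0.2,0,0,0,0],[0,-0.2,-0.2,0,0,0,0],[0,-0.2,-0.2,0,0,0,0],[0,-0.2,-0.2,0,0,0,0]]]}}

```text
time_s: 10.4
tool_pos: [0.6453, -0.0699, 0.0814]
eef_rot: [0.0, -0.116, 0.993, 0.0]
force: [-0.3, 0.8, -0.8]
width: 0.0
grasp_force: 0.6
```

The force is gone, which suggests the plunger snapped in. Checking with the cameras.

```bash
python3 - <<'E'
from h import *
from bench import arm
s=arm.state();print(s["tool_pos"],s["force"],s["time_s"])
d=arm.snapshot("top");w=arm.snapshot("wrist")
a=cv2.resize(d["color"][120:250,190:320,::-1],(390,390),interpolation=cv2.INTER_CUBIC);b=cv2.resize(w["color"][...,::-1],(400,300))
o=np.zeros((390,790,3),np.uint8);o[:,:390]=a;o[:300,390:]=b;cv2.imwrite("pics/a4.png",o)
P=cloud(d);m=(d["color"].max(-1)<55)&(P[...,2]>.055)&(P[...,2]<.085)
n,l,st,c=cv2.connectedComponentsWithStats(m.astype(np.uint8))
for i in range(1,n):
    if st[i,4]>80 and 200<c[i][0]<330:print(c[i],st[i,4],cv2.minAreaRect(P[l==i][:,:2].astype(np.float32)))
E
```

```text
[ 0.64529315 -0.06991929  0.08135049] [-0.26318495  0.77877077 -0.83387182] 10.4
[275.81123596 162.02022472] 445 ((0.6169772148132324, -0.21537011861801147), (0.11687973141670227, 0.0416092649102211), 61.95271301269531)
[253.72076372 201.26968974] 419 ((0.5131159424781799, -0.15892410278320312), (0.0934583991765976, 0.034153975546360016), 62.555809020996094)
```

View pics/a4.png

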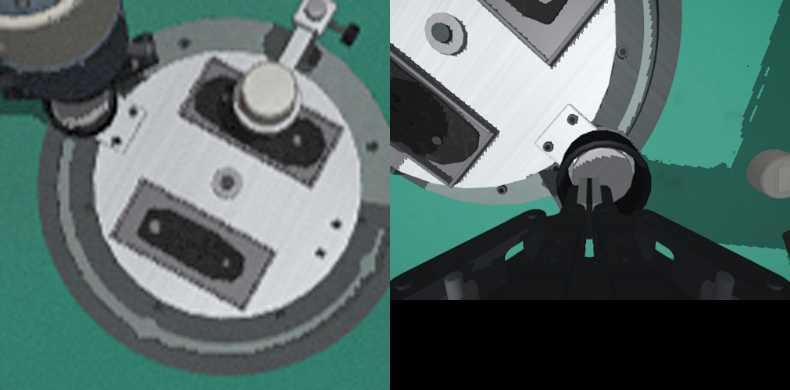

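Top view: the large blade lies under the bottle and the table is about -90° from home. Button height from the wrist depth will show whether the plunger is up.

```bash
python3 - <<'E'
from h import *
from bench import arm
s=arm.state();w=arm.snapshot("wrist");H=w["hand_eye"]
d=dict(camera_matrix=w["camera_matrix"],rvec=np.zeros(3),tvec=np.zeros(3),z_map=w["z_map"])
P=cloud(d)@H[:3,:3].T+H[:3,3];P=P@tool_R(s).T+s["tool_pos"]
c=PIV+.142*np.array([np.cos(np.radians(60.9)),np.sin(np.radians(60.9))]);print(c)
r=np.hypot(P[...,0]-c[0],P[...,1]-c[1]);z=P[...,2];ok=w["z_map"]>0
print(np.histogram(z[ok&(r<.02)],np.arange(.06,.1,.002)))
m=ok&(r<.04)&(z>.088)&(z<.096);print("rim",np.median(z[m]),cv2.minEnclosingCircle(P[m][:,:2].astype(np.float32)))
m=ok&(r<.02)&(z>.066)&(z<.0785);print("btn",np.median(z[m]),m.sum())
R2=np.hypot(P[...,0]-PIV[0],P[...,1]-PIV[1]);m=ok&(R2<.11)&(abs(z-.054)<.004);print("table(.054)",np.median(z[m]))
m=ok&(R2>.15)&(R2<.16)&(abs(z-.04)<.006);print("plate(.040)",np.median(z[m]))
E
```

```text
[ 0.63505962 -0.06392434]
(array([   0,    0,    0,    0,    3,    5,   16,  698, 2114,    8,    0,
          0,   23,   31,   66,   66,   96,   84,   91,  105]), array([0.06 , 0.062, 0.064, 0.066, 0.068, 0.07 , 0.072, 0.074, 0.076,
       0.078, 0.08 , 0.082, 0.084, 0.086, 0.088, 0.09 , 0.092, 0.094,
       0.096, 0.098, 0.1  ]))
rim 0.09213843979339939 ((0.635348916053772, -0.06219738349318504), 0.03099440038204193)
btn 0.07639705130636637 2843
table(.054) 0.054483625380196576
plate(.040) 0.040481852203225185
```

The button top is at 76.4 mm with the rim at 92 mm, so the plunger is fully up. The shroud centre is at the left hole. I'll centre the tips in the shroud, then lift out.

{"op": "apply_moves", "data": {"plan": [[[0,0.3,0.35,0,0,0,0],[0,0.6,0.65,0,0,0,0],[0,0.6,0.65,-0.5,0,0,0],[0,0.6,0.65,-1.5,0,0,0],[0,0.6,0.65,-3.5,0,0,0],[0,0.6,0.65,-7,0,0,0],[0,0.6,0.65,-10,0,0,0],[0,0.6,0.65,-12,0,0,0]]]}}

```text
time_s: 11.55
tool_pos: [0.6383, -0.0655, 0.2042]
eef_rot: [0.002, -0.116, 0.993, -0.0]
force: [0.2, 0.5, 0.3]
width: -0.0003
grasp_force: 0.0
```

{"op": "apply_moves", "data": {"plan": [[[0,2,0.5,0,0,0,0],[0,5,1.5,0,0,0,0],[0,9,2.5,0,0,0,0],[0,13,3.5,0,0,0,0],[0,16,4.5,0,0,0,0],[0,18,5,0,0,0,0],[0,18,5,0,0,0,0],[0,18,5,0,0,0,0]]]}}

```text
time_s: 12.55
tool_pos: [0.4518, -0.0582, 0.2019]
eef_rot: [0.001, -0.116, 0.993, -0.0]
force: [0.7, -0.7, -0.5]
width: 0.0001
grasp_force: 0.0
```

```bash
python3 - <<'E'
from h import *
from bench import arm
s=arm.state();print(s["tool_pos"],s["force"],s["time_s"])
d=arm.snapshot("top");P=cloud(d)
cv2.imwrite("pics/a5.png",cv2.resize(d["color"][110:255,120:400,::-1],None,fx=2.8,fy=2.8,interpolation=cv2.INTER_CUBIC))
c=np.array([.635,-.063]);r=np.hypot(P[...,0]-c[0],P[...,1]-c[1]);z=P[...,2]
m=(r<.05)&(z>.087)&(z<.1)
if m.any():
  x=cv2.minEnclosingCircle(P[m][:,:2].astype(np.float32));t=np.array(x[0])-PIV;print(x,np.degrees(np.arctan2(t[1],t[0]))-150.9)
m=(r<.018)&(z<.085);print("btn",np.median(z[m]),m.sum())
E
```

```text
[ 0.45177397 -0.05815897  0.20188428] [ 0.70149291 -0.7438998  -0.52314586] 12.55
((0.63604336977005, -0.06391801685094833), 0.031078509986400604) -90.34440937009917
btn 0.07622567227414828 160
```

View pics/a5.png

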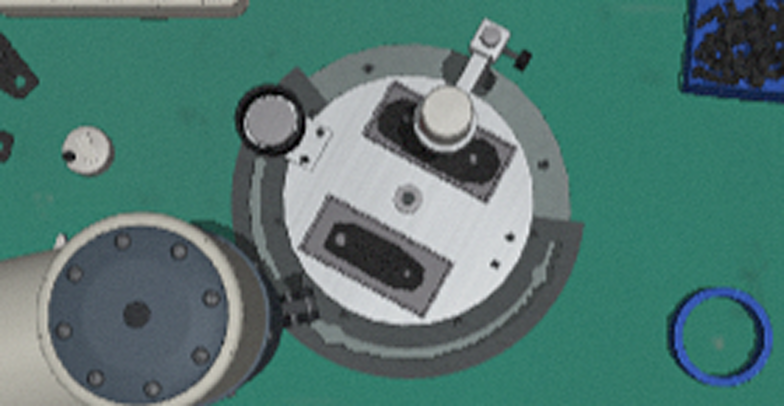

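The arm is clear. The shroud at (270,120) stands at the left hole with the button up at 76 mm, and the large blade at (440,135) is under the bottle. Handing in.

```bash
python3 -c "
from bench import arm
print(arm.close_job())"
```

```text
the job is handed in; nothing more can be done
None
```

The table is turned by one hole to the left hole (measured about -90°), the plunger is up, the larger blade is under the nozzle, the arm is clear, and the job is handed in; no verdict was returned.

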